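# Close up a row of sauce jars and lay the retaining bar across the rack

### The arm

A 7-joint arm with a two-finger parallel gripper is mounted at the origin on the work surface. World frame = base frame: x ahead of the robot, y to its left, z up, the work surface at z = 0. Lengths are in mm, angles in degrees, forces in N, time in s.
With the tool pointing down it reaches from about 425 to 875 mm from the base axis. Payload 8.4 kg.
Tool frame: the origin (TCP) lies between the finger pads; the fingertips stand 25 mm ahead of it and the grasp point (between the pads) lies 6 mm ahead of it; z points along the fingers, y is the line along which they close (so a half turn about z gives the same grasp; the last joint's range is limited). The gripper opens to 87 mm and grips with 3 to 60 N. Pads are 19 mm wide; open, the fingers measure 117 mm over their backs; the gripper's body (75 mm by 190 mm) begins 51 mm behind the grasp point.
Start: joints at [71.608, 19.091, 2.286, 83.961, -0.768, 76.965, -3.352], TCP at [142.97, -634.054, 247.546] pointing down, gripper open.
Joint ranges: [-147.57, 147.57], [-21.85, 119.76], [-74.77, 79.35], [14.55, 137.4], [-85.83, 265.84], [4.83, 119.75], [-152.11, 152.11]. Speed limits (degrees/s): [127.2, 127.2, 159.86, 159.86, 180, 180, 180].

### API

Orientations are given as a 3x3 rotation matrix whose columns are the frame's x, y, z axes.
In Python, from plant import r gives the robot as it stands.
- The arm moves only by the tool step_arm, never from a script. Its arguments are lists of equal length, an entry for each row: "linear": the shift along the tool's x, y, z in units of 20 mm (1.0 is 20 mm), a list of three; "angular": the turn, a rotation vector about the tool's x, y, z in units of 0.12 rad (1.0 is 0.12 rad), a list of three; "grip": the finger opening in mm, from 0 to 87. In form: {"linear": [[x, y, z], ...], "angular": [[rx, ry, rz], ...], "grip": [grip, ...]}. A call has 1 to 20 rows; each row shifts and turns the commanded pose from where the row before left it, along the tool's axes as they then stand; what a row does not reach is not made up. A row lasts 1/12 s, in which the tool goes at most 41.7 mm and 7.16 degrees, less where a joint would pass 70% of its speed; a pose out of reach is approached as far as the arm can. A call with a number of a shift or a turn outside -1 to 1 is refused whole. A call with a gripper value outside its range is refused whole. The fingers move at their own pace and stop on an object; "grip_force" is the grip in N (left out, the last holds). Time passes only in rows, so rows that do not move let the fingers close. It gives the time, the measured TCP pose, the force, the opening and the grip force at its end, in the units of the state.
- r.read_state(): the state, without advancing time (a new reading comes with each control period).
- r.read_camera(name): name is "side" or "top" or "wrist"; returns a dict with "frame" (400x640x3 uint8, red, green, blue), "fx", "fy", "cx", "cy" (pixels), "rvec" (rotation vector, rad) and "tvec" (3), from world to camera coordinates, as OpenCV has them; the wrist camera has in their place "T_tool_cam" (4x4, takes a point from camera to tool coordinates, whose origin is the TCP and whose axes are the flange's). Camera axes: x right, y down, z forward; pixel columns grow to the right and rows downward; lengths in mm; the calibration is good to about 2 mm. A picture is of the moment at which its call begins: read the wrist's pose just before it. There is no depth.
- r.sign_off(): hands the job in; it is judged then, once.
Trained networks look in a picture, given as the dict that the camera call returned (one of the last four; its "shot" number tells which), for a name from the list of things; names that differ only in an ending like _2 or _b are one class to them, and where a whole thing is asked for, a point or a joint stands for the part that bears it (a point fixed in the world has none). Each returns a list of dicts, best first, with "conf" (0 to 1); they miss things now and then, are a little off and sometimes report something else, mostly with a low value. They report only what shows in the picture. A call takes as long as a camera call.
- r.recognise(target, picture): "point" ([row, column] as shares, 0 to 1, of the picture: columns of its width, rows of its height, amid what is visible of it).
- r.trace(target, picture): "pixels" (400x640 bool, what is visible of it) and "point" ([row, column] as shares, 0 to 1, of the picture: columns of its width, rows of its height, amid what is visible of it).
- r.spot_point(target, picture): "point" ([row, column] as shares, 0 to 1, of the picture: columns of its width, rows of its height: a listed point, or the origin of a listed thing).
The state is a dict: "t": time; "joint_positions": joint angles; "qd": joint speeds; "joint_torque": joint torques, N m; "tool_pos": TCP position; "ee_rot": TCP orientation; "force": force on the tool from outside, world axes, zero at the start; "wrist_torque": the same for the moment, N m; "width": opening from 0.0 (shut) to 1.0 (fully open); "gripper_force": force on a finger pad.
Only numpy, scipy, OpenCV 4.12 (cv2) and the standard library are available. Lean on these libraries where they do the work, as an engineer would, in place of code of your own. Each camera call takes 0.05 s, during which the arm holds its last target. There are 200 camera calls.

### The job

Push the last jar, which stands at the open end of the jar rack, along the lane and between the two saddles until the whole row of three is closed up tight against the end stop. Then pick up the long retaining bar by its upright grip and lower it gently, without dropping it, across both saddles behind the jars so that it lies flat down in both. Keep the jars upright and do not disturb the other things on the table (the short bar, too short to span the rack, the spare jar and the roll of labels).

Things in the scene. Friction and masses are not known exactly. Their poses are not given: they have to be found in the camera images.
- rack: fixed jar rack: lane along its +y; aluminium floor 6 mm high, two green side rails (70 mm apart, tops 30 mm high, y = -150..+230 mm), green end stop (face at y = +213 mm, 63 mm high), -y end open. Origin on the table in mid-lane, midway between the two saddles that stand outside the rails; z up
- saddle_a (a point): middle of the seat of the saddle at rack x = +81 mm: an open-topped aluminium pocket 48 mm above the table, 30 mm wide in y, side walls flaring outward to lips up to 70 mm high, an end wall at rack x = +99 mm (62 mm high); outside size x = 63..105, y = -26..+26 mm. Axes as the rack's
- saddle_b (a point): the same for the other saddle, at rack x = -81 mm (mirror image); the gap between the saddles is 126 mm, between their end walls 198 mm
- rack_seat (a point): where the centre of the bar's underside belongs: midway between the saddles at seat height, 48 mm above the table; axes as the rack's; the bar lies along x
- rack_home (a point): where the centre of the last jar's underside is when the row is closed up: on the lane floor (6 mm high), 53 mm in +y from the saddle line; axes as the rack's
- jar: the jar to push: squat round sauce jar with a red screw lid, 64 mm diameter, 66 mm tall (lid 58 mm diameter), about 0.26 kg; origin at the centre of its underside, z up. It starts in the lane before the saddles, at the open end
- row_near: second jar of the row, in the lane beyond the saddles: squat round sauce jar with a red screw lid, 64 mm diameter, 66 mm tall (lid 58 mm diameter), about 0.26 kg; origin at the centre of its underside, z up. It may stand a few mm off its neighbour; closed up it is at rack y = 117 mm
- row_far: third jar of the row, nearest the end stop: squat round sauce jar with a red screw lid, 64 mm diameter, 66 mm tall (lid 58 mm diameter), about 0.26 kg; origin at the centre of its underside, z up. Closed up it is at rack y = 181 mm
- bar: the long retaining bar, plain dark steel, loose on the table: flat bar 190 mm long (its x), 24 mm wide (y), 10 mm thick, about 0.34 kg, with an upright grip plate at its middle, 30 mm along x by 12 mm along y, from 10 to 67 mm above the underside. Origin at the centre of the underside, z up; it may be used either way round
- bar_grip (a point): point on the middle of the long bar's grip plate, 50 mm above the bar's underside; axes as the bar's
- short_bar: bystander: a bar of the same form but only 120 mm long, too short for the rack; origin at the centre of its underside
- spare_jar: bystander: a jar like the others, standing on the table outside the rack; origin at the centre of its underside
- label_roll: bystander: roll of labels lying flat, 122 mm diameter, 50 mm high; origin at the centre of its underside

How it is judged (in metres and radians):
On the way:
1. the row of three jars is closed up against the end stop, upright in the lane (x of jar in the frame of rack between -0.009 and 0.009 m and y of jar in the frame of rack above 0.048 m and z of jar in the frame of rack between 0.002 and 0.011 m and angle between each of jar, row_near, row_far's own z axis and vertical below 0.1 rad and x of row_near in the frame of rack between -0.009 and 0.009 m and y of row_near in the frame of rack above 0.112 m and z of row_near in the frame of rack between 0.002 and 0.011 m and x of row_far in the frame of rack between -0.009 and 0.009 m and y of row_far in the frame of rack above 0.176 m and z of row_far in the frame of rack between 0.002 and 0.011 m), for 0.2 s.
At the end, for the whole second after the job is handed in: All three jars upright in the lane within 5 mm of their closed-up places; the long bar released and still, flat (0.04 rad) in both saddles: underside within 3 mm of seat height, centre within 6 mm of the saddle line and 8 mm of mid-lane, along that line within 0.07 rad (all of step 1 and x of bar in the frame of rack_seat between -0.008 and 0.008 m and y of bar in the frame of rack_seat between -0.006 and 0.006 m and z of bar in the frame of rack_seat between -0.003 and 0.003 m and angle between the x axis of bar and the x axis of rack_seat, either way round below 0.07 rad and angle between bar's own z axis and vertical below 0.04 rad and linear speed of each of bar, jar below 0.02 m/s); the robot touches nothing.
It fails at once if a jar is tipped over (angle between any of jar, row_near, row_far, spare_jar's own z axis and vertical above 0.6 rad).
It fails at once if the long bar is dropped onto the rack (falls freely by more than about 10 mm) (linear speed of bar above 0.45 m/s and horizontal distance between bar and rack_seat below 0.08 m and contact force between the fingers and bar below 0.1 N).
It fails at once if the short bar, spare jar or label roll is moved by more than 30 mm (distance of any of short_bar, spare_jar, label_roll from where it was at the start of the episode above 0.03 m).
It also fails if it takes over 58 s, if anything falls off the work surface, if the arm or the gripper's body presses on something with over 40 N, if the wrist force passes 120 N, or if a joint passes its speed limit or range.

## Working session

There is one attempt and no reset: what is moved stays moved. The work goes in short steps, Python scripts to look and compute and a tool call to move; the robot and the scene stay as the last step left them, time stands still between calls to the robot, and variables do not carry over. Pictures are saved under pics/ and viewed, at most 12 in all, crops included, and the job is handed in when it is done.

Besides the shell and the picture viewer there is one more tool, called after ">>>" as name(argument=value, ...) on one line, values as JSON. step_arm: Moves the arm, as the interface text tells. Its arguments: {"type":"object","properties":{"linear":{"type":"array","items":{"type":"array","items":{"type":"number","minimum":-1,"maximum":1}}},"angular":{"type":"array","items":{"type":"array","items":{"type":"number","minimum":-1,"maximum":1}}},"grip":{"type":"array","items":{"type":"number"}},"grip_force":{"type":"number"}},"required":["linear","angular","grip"]}

```bash
mkdir -p pics; cat > h.py <<'E'
from plant import r
import numpy as np, cv2
def cam(name):
    s=r.read_state(); p=r.read_camera(name)
    K=np.array([[p['fx'],0,p['cx']],[0,p['fy'],p['cy']],[0,0,1.]])
    if 'rvec' in p:
        R=cv2.Rodrigues(np.array(p['rvec'],float))[0]; t=np.array(p['tvec'],float).ravel()
    else:
        T=np.eye(4);T[:3,:3]=np.array(s['ee_rot']).reshape(3,3);T[:3,3]=s['tool_pos']
        M=np.linalg.inv(T@np.array(p['T_tool_cam']));R=M[:3,:3];t=M[:3,3]
    return p,K,R,t
def px(pt): return np.array([pt[1]*640,pt[0]*400])
def ray(c,uv):
    p,K,R,t=c; d=R.T@np.linalg.inv(K)@np.array([uv[0],uv[1],1]); return -R.T@t,d
def onz(c,uv,z):
    o,d=ray(c,uv); return o+d*(z-o[2])/d[2]
def tri(rays):
    A=np.zeros((3,3));b=np.zeros(3)
    for o,d in rays:
        d=d/np.linalg.norm(d);P=np.eye(3)-np.outer(d,d);A+=P;b+=P@o
    X=np.linalg.solve(A,b); return X,[np.linalg.norm(np.cross(X-o,d/np.linalg.norm(d))) for o,d in rays]
def proj(c,X):
    p,K,R,t=c; x=K@(R@np.array(X)+t); return x[:2]/x[2]
def save(c,n): cv2.imwrite('pics/'+n,c[0]['frame'][:,:,::-1])
E
python3 - <<'E'
from h import *
np.set_printoptions(precision=1,suppress=True)
C={n:cam(n) for n in('top','side')}
for n in C: save(C[n],n+'0.png')
for tg in ['rack','saddle_a','saddle_b','rack_seat','rack_home','jar','row_near','row_far','bar','bar_grip','short_bar','spare_jar','label_roll']:
    pts={}
    for n in C:
        d=r.spot_point(tg,C[n][0])
        for e in d[:4]: print(tg,n,round(e['conf'],2),px(e['point']))
        if d: pts[n]=px(d[0]['point'])
    if len(pts)==2: print('   ',*tri([ray(C[n],pts[n]) for n in C]))
print(r.read_state())
E
```

```text
rack top 0.68 [330.3 185.7]
rack side 0.81 [327.4 229.5]
    [623.8  14.3  -4. ] [np.float64(3.71818301439396), np.float64(3.7181830143938805)]
saddle_a top 0.87 [331.9 213. ]
saddle_a top 0.63 [330.2 149.3]
saddle_a side 0.94 [299.9 219. ]
    [543.3  12.1  47.8] [np.float64(3.96855404827569), np.float64(3.968554048275745)]
saddle_b top 0.87 [331.9 213. ]
saddle_b top 0.63 [330.2 149.3]
saddle_b side 0.94 [299.9 219. ]
    [543.3  12.1  47.8] [np.float64(3.96855404827569), np.float64(3.968554048275745)]
rack_seat top 0.67 [329.4 181.4]
rack_seat side 0.92 [329.2 220.7]
    [630.1  17.8  26. ] [np.float64(2.411742464653284), np.float64(2.411742464653364)]
rack_home top 0.9 [309.4 185.1]
rack_home side 0.94 [323.3 218.2]
    [624.5  73.4 -10.4] [np.float64(1.6934792583474523), np.float64(1.6934792583472913)]
jar top 0.76 [361.8 184.2]
jar top 0.29 [289.4 182.8]
jar side 0.57 [334.8 252. ]
    [628.3 -75.   -8.8] [np.float64(3.4347752154472104), np.float64(3.4347752154471025)]
row_near top 0.71 [292.9 185.8]
row_near side 0.93 [321.3 207.1]
    [623.9 119.2  -4.4] [np.float64(3.9093445
[... 826 characters left out ...]
 np.float64(1.0047502238580275)]
label_roll top 0.84 [177.4 209.4]
label_roll side 0.61 [288.5 151.6]
label_roll side 0.57 [255.4 203.5]
    [558.5 435.9   6.1] [np.float64(5.117602743828142), np.float64(5.117602743828241)]
{'t': 1.4, 'joint_positions': array([71.6, 19.1,  2.3, 84. , -0.8, 77. , -3.4]), 'qd': array([-0. , -0.1,  0. ,  0.1, -0.1,  0.1,  0.1]), 'joint_torque': array([ -0. , -65.6,   1.3, -40.4,  -0.1,   0. ,   0. ]), 'tool_pos': array([ 143. , -634.1,  247.6]), 'ee_rot': array([[ 1. ,  0.2,  0. ],
       [ 0.2, -1. , -0. ],
       [ 0. ,  0. , -1. ]]), 'force': array([ 0. , -0.4,  0.1]), 'wrist_torque': array([ 0., -0., -0.]), 'gripper_force': 0.0, 'width': 1.0002331976758616}
```

View pics/top0.png

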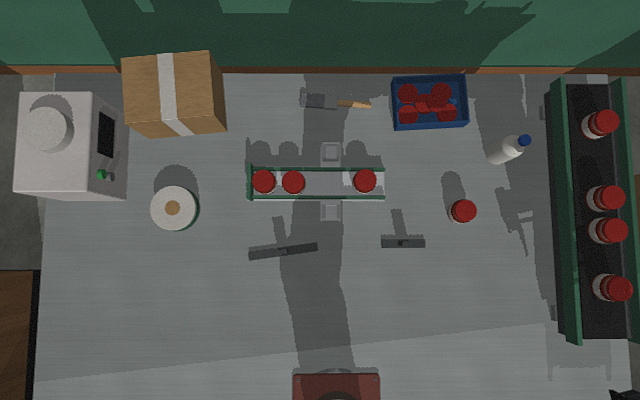

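View pics/side0.png

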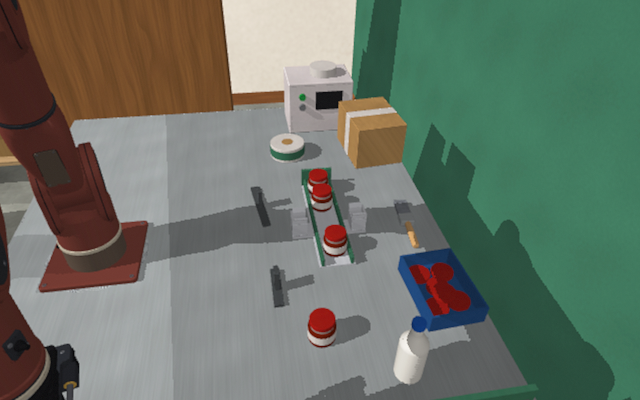

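Top view: lane runs along world +y with the row's two jars at (263,181),(293,182), the last jar at (365,181), saddles at (330,150)/(331,213), long bar at (283,250) lying nearly along world y, short bar (403,241), spare jar (462,211). The side view confirms this.

```bash
cat >> h.py <<'E'
def plan(target, yaw_dir=None):
    "shift to target in tool units; yaw_dir: wanted tool-y dir (mod 180)"
    s=r.read_state();R=np.array(s['ee_rot']).reshape(3,3)
    u=R.T@(np.array(target,float)-s['tool_pos'])/20
    print('t',round(s['t'],2),'pos',np.round(s['tool_pos'],1),'units',np.round(u,3),'yaw_x deg',round(np.degrees(np.arctan2(R[1,0],R[0,0])),2),'j',np.round(s['joint_positions'],1),'zax',np.round(R[:,2],4),'F',np.round(s['force'],1))
    return u
E
python3 - <<'E'
from h import *
plan([600,-120,320]); p=r.read_camera('wrist'); print(np.round(p['T_tool_cam'],3),p['fx'])
E
```

```text
t 1.4 pos [ 143.  -634.1  247.6] units [ 27.945 -20.048  -3.622] yaw_x deg 12.71 j [71.6 19.1  2.3 84.  -0.8 77.  -3.4] zax [ 0. -0. -1.] F [ 0.  -0.4  0.1]
[[-0.0000e+00 -9.5600e-01 -2.9500e-01  8.0738e+01]
 [ 1.0000e+00 -0.0000e+00  1.0000e-03  3.1600e-01]
 [-1.0000e-03 -2.9500e-01  9.5600e-01 -1.3658e+02]
 [ 0.0000e+00  0.0000e+00  0.0000e+00  1.0000e+00]] 277.9409751216362
```

>>> step_arm(linear=[[1,-0.72,-0.13],[1,-0.72,-0.13],[1,-0.72,-0.13],[1,-0.72,-0.13],[1,-0.72,-0.13],[1,-0.72,-0.13],[1,-0.72,-0.13],[1,-0.72,-0.13],[1,-0.72,-0.13],[1,-0.72,-0.13],[1,-0.72,-0.13],[1,-0.72,-0.13],[1,-0.72,-0.13],[1,-0.72,-0.13],[1,-0.72,-0.13],[1,-0.72,-0.13],[1,-0.72,-0.13],[1,-0.72,-0.13],[1,-0.72,-0.13],[1,-0.72,-0.13]], angular=[[0,0,0],[0,0,0],[0,0,0],[0,0,0],[0,0,0],[0,0,0],[0,0,0],[0,0,0],[0,0,0],[0,0,0],[0,0,0],[0,0,0],[0,0,0],[0,0,0],[0,0,0],[0,0,0],[0,0,0],[0,0,0],[0,0,0],[0,0,0]], grip=[0,0,0,0,0,0,0,0,0,0,0,0,0,0,0,0,0,0,0,0])

```text
t: 3.12
tool_pos: [470.5, -264.2, 299.9]
ee_rot: [[0.976, 0.22, 0.0], [0.22, -0.976, -0.0], [0.0, 0.0, -1.0]]
force: [-0.0, -0.3, 0.1]
width: 0.005
gripper_force: 0.0
```

>>> step_arm(linear=[[1,-0.72,-0.13],[1,-0.72,-0.13],[1,-0.72,-0.13],[1,-0.72,-0.13],[1,-0.72,-0.13],[1,-0.72,-0.13],[1,-0.72,-0.13],[1,-0.72,-0.13],[0,0,0],[0,0,0],[0,0,0],[0,0,0]], angular=[[0,0,0],[0,0,0],[0,0,0],[0,0,0],[0,0,0],[0,0,0],[0,0,0],[0,0,0],[0,0,0.93],[0,0,0.92],[0,0,0],[0,0,0]], grip=[0,0,0,0,0,0,0,0,0,0,0,0])

```text
t: 4.12
tool_pos: [600.5, -117.7, 320.3]
ee_rot: [[1.0, 0.003, -0.0], [0.003, -1.0, -0.0], [-0.0, 0.0, -1.0]]
force: [0.4, 0.5, -0.1]
width: 0.002
gripper_force: 0.0
```

```bash
python3 - <<'E'
from h import *
np.set_printoptions(precision=1,suppress=True)
plan([600,-150,320]); w=cam('wrist'); save(w,'w1.png')
for tg,z in [('rack',0),('saddle_a',48),('rack_seat',48),('rack_home',6),('jar',6),('row_near',6),('row_far',6),('bar',0),('bar_grip',50),('short_bar',0)]:
    for e in r.spot_point(tg,w[0])[:3]: print(tg,round(e['conf'],2),px(e['point']),onz(w,px(e['point']),z))
E
```

```text
t 4.12 pos [ 600.5 -117.7  320.3] units [-0.   1.6  0. ] yaw_x deg 0.17 j [ 26.2  14.9 -23.9  81.9   6.   84.5 -87.4] zax [-0. -0. -1.] F [ 0.4  0.5 -0.1]
rack 0.61 [238.9 150.8] [629.   10.6   0. ]
saddle_a 0.79 [234.5 209.8] [543.9  11.3  48. ]
saddle_a 0.66 [223.1  98.9] [705.2  13.1  48. ]
rack_seat 0.86 [230.9 156.1] [626.8   9.4  48. ]
rack_home 0.81 [204.6 155.4] [622.2  64.7   6. ]
rack_home 0.31 [162.8 266.6] [420.2 164.7   6. ]
jar 0.73 [297.  151.9] [628.1 -84.3   6. ]
row_near 0.67 [177.1 151.8] [627.8 108.2   6. ]
row_near 0.32 [236.4 207.6] [533.8  20.9   6. ]
row_far 0.82 [124.6 155.5] [621.7 193.6   6. ]
row_far 0.58 [230.5 157.3] [619.2  23.3   6. ]
row_far 0.54 [203.6 155. ] [622.8  66.3   6. ]
bar 0.56 [178.5 254.7] [441.2 135.9   0. ]
bar_grip 0.92 [160.8 269.7] [439.8 141.3  50. ]
short_bar 0.68 [357.2 248.7] [ 453.9 -189.5    0. ]
```

View pics/w1.png

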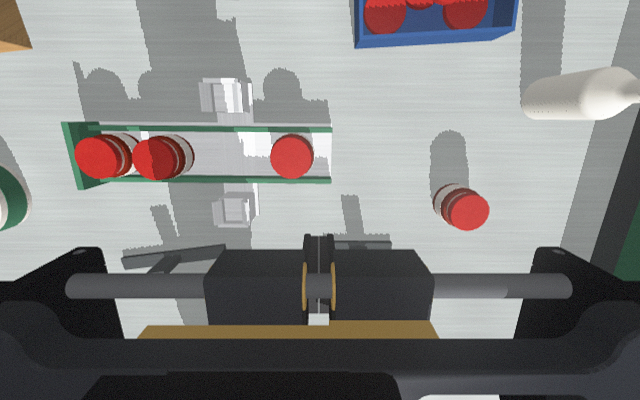

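The wrist view shows the lane with jar at (291,157), row at (163,157) and (103,157), saddles at (225,97)/(234,207), and the bar at (175,255); all agree with the networks.

```bash
python3 - <<'E'
from h import *
np.set_printoptions(precision=1,suppress=True)
w=cam('wrist')
f=cv2.cvtColor(w[0]['frame'],cv2.COLOR_RGB2HSV)
g=((f[...,0]>45)&(f[...,0]<95)&(f[...,1]>90)&(f[...,2]>30)).astype(np.uint8)
g[:110]=0;g[195:]=0;g[:,:85]=0;g[:,345:]=0
for nm,r0,r1 in(('far',110,150),('near',160,195)):
    for fn in('min','max'):
        P=[]
        for u in list(range(100,190))+list(range(262,325)):
            v=np.where(g[r0:r1,u])[0]
            if len(v)>=2: P.append(onz(w,(u+.5,r0+(v.min() if fn=='min' else v.max()+1)),30))
        P=np.array(P); 
        for _ in range(3):
            c=np.polyfit(P[:,1]-12,P[:,0],1); e=abs(np.polyval(c,P[:,1]-12)-P[:,0]); P=P[e<max(1.5,2*np.median(e))]
        print(nm,fn,len(P),c,'slope deg',np.degrees(c[0]))
plan([625.5,-157,62])
E
```

```text
far min 96 [  0.  666.9] slope deg 0.44532778717983074
far max 97 [  0.  661.3] slope deg 0.29382253348029513
near min 79 [  0.  590.4] slope deg 0.05718861271812882
near max 69 [ -0.  584.6] slope deg -0.12152341602846223
t 4.72 pos [ 600.5 -117.6  320.4] units [ 1.2  2.  12.9] yaw_x deg -0.0 j [ 26.2  14.9 -23.9  81.9   6.   84.5 -87.6] zax [-0.  0. -1.] F [ 1.2  0.4 -0.1]
```

>>> step_arm(linear=[[0.64,1,0.4],[0.63,0.97,0.6],[0,0,1],[0,0,1],[0,0,1],[0,0,1],[0,0,1],[0,0,1],[0,0,1],[0,0,1],[0,0,1],[0,0,1],[0,0,1],[0,0,0.6],[0,0,0.3],[0,0,0]], angular=[[0,0,0],[0,0,0],[0,0,0],[0,0,0],[0,0,0],[0,0,0],[0,0,0],[0,0,0],[0,0,0],[0,0,0],[0,0,0],[0,0,0],[0,0,0],[0,0,0],[0,0,0],[0,0,0]], grip=[0,0,0,0,0,0,0,0,0,0,0,0,0,0,0,0])

```text
t: 6.05
tool_pos: [625.3, -156.8, 61.1]
ee_rot: [[1.0, -0.0, -0.002], [-0.0, -1.0, 0.001], [-0.002, -0.001, -1.0]]
force: [0.0, -0.3, 0.7]
width: 0.005
gripper_force: 0.0
```

```bash
python3 - <<'E'
from h import *
np.set_printoptions(precision=1,suppress=True)
plan([626,0,62]); w=cam('wrist'); save(w,'w2.png')
for tg,z in [('saddle_a',48),('rack_seat',48),('rack_home',6),('jar',6),('row_near',6),('row_far',6),('bar_grip',50)]:
    for e in r.spot_point(tg,w[0])[:3]: print(tg,round(e['conf'],2),px(e['point']),onz(w,px(e['point']),z))
E
```

```text
t 6.05 pos [ 625.3 -156.8   61.1] units [ 0.  -7.8 -0. ] yaw_x deg -0.01 j [ 26.5  29.  -21.2  94.6  11.8  58.7 -88.5] zax [-0.  0. -1.] F [ 0.  -0.3  0.7]
rack_seat 0.91 [ 37.1 255.2] [627.4  10.8  48. ]
rack_home 0.68 [ 17.4 231.4] [624.9  66.7   6. ]
rack_home 0.29 [ 99.3 227.2] [628.2   5.    6. ]
jar 0.74 [213.7 224.2] [630.6 -80.1   6. ]
```

View pics/w2.png

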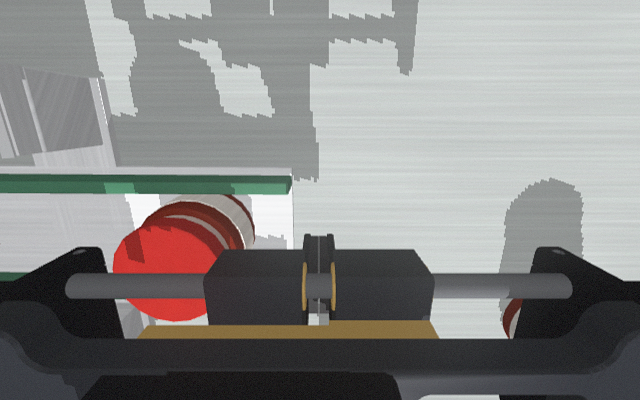

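Wrist view shows the jar (lid at (170,275)) ahead of the closed fingers (318,270), inside the lane; clear to push along +y (tool −y).

>>> step_arm(linear=[[0,-0.4,0],[0,-0.3,0],[0,-0.25,0],[0,-0.25,0],[0,-0.25,0],[0,-0.25,0],[0,-0.25,0],[0,-0.25,0],[0,-0.25,0],[0,-0.25,0],[0,-0.25,0],[0,-0.25,0],[0,-0.25,0],[0,-0.25,0],[0,-0.25,0],[0,-0.25,0],[0,-0.25,0],[0,-0.25,0],[0,-0.25,0],[0,-0.25,0]], angular=[[0,0,0],[0,0,0],[0,0,0],[0,0,0],[0,0,0],[0,0,0],[0,0,0],[0,0,0],[0,0,0],[0,0,0],[0,0,0],[0,0,0],[0,0,0],[0,0,0],[0,0,0],[0,0,0],[0,0,0],[0,0,0],[0,0,0],[0,0,0]], grip=[0,0,0,0,0,0,0,0,0,0,0,0,0,0,0,0,0,0,0,0])

```text
t: 8.12
tool_pos: [626.0, -52.4, 62.3]
ee_rot: [[1.0, -0.0, -0.0], [-0.0, -1.0, 0.0], [-0.0, -0.0, -1.0]]
force: [-0.1, -1.9, 1.0]
width: 0.007
gripper_force: 0.9
```

>>> step_arm(linear=[[0,-0.25,0],[0,-0.25,0],[0,-0.25,0],[0,-0.25,0],[0,-0.25,0],[0,-0.25,0],[0,-0.25,0],[0,-0.2,0],[0,-0.2,0]], angular=[[0,0,0],[0,0,0],[0,0,0],[0,0,0],[0,0,0],[0,0,0],[0,0,0],[0,0,0],[0,0,0]], grip=[0,0,0,0,0,0,0,0,0])

```text
t: 8.87
tool_pos: [626.0, -9.5, 62.3]
ee_rot: [[1.0, -0.0, -0.0], [-0.0, -1.0, 0.0], [-0.0, -0.0, -1.0]]
force: [-0.6, -2.0, 0.9]
width: 0.007
gripper_force: 0.9
```

```bash
python3 - <<'E'
from h import *
np.set_printoptions(precision=1,suppress=True)
plan([626,22,62]); w=cam('wrist'); save(w,'w3.png')
for tg,z in [('saddle_a',48),('rack_seat',48),('jar',6),('row_near',6),('row_far',6)]:
    for e in r.spot_point(tg,w[0])[:3]: print(tg,round(e['conf'],2),px(e['point']),onz(w,px(e['point']),z))
E
```

```text
t 8.87 pos [626.   -9.5  62.3] units [ 0.  -1.6  0. ] yaw_x deg -0.01 j [  15.6   27.3  -23.8   97.4   12.6   57.9 -102.6] zax [-0.  0. -1.] F [-0.6 -2.   0.9]
saddle_a 0.82 [277.4 115.7] [707.6  11.1  48. ]
jar 0.63 [266.2 225.9] [629.5  28.7   6. ]
row_near 0.93 [158.5 231. ] [625.4 109.6   6. ]
row_near 0.75 [266.4 225.5] [629.8  28.6   6. ]
row_far 0.69 [266.3 227.1] [628.5  28.7   6. ]
row_far 0.6 [ 49.1 232.5] [624.3 191.8   6. ]
```

View pics/w3.png

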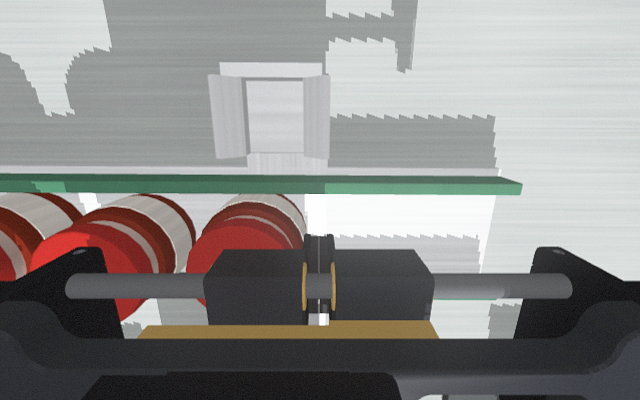

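The jar is upright and in contact with the fingers (255,240), nearing the row (150,240); far saddle at (275,115).

>>> step_arm(linear=[[0,-0.2,0],[0,-0.2,0],[0,-0.2,0],[0,-0.2,0],[0,-0.2,0],[0,-0.15,0]], angular=[[0,0,0],[0,0,0],[0,0,0],[0,0,0],[0,0,0],[0,0,0]], grip=[0,0,0,0,0,0])

```text
t: 9.67
tool_pos: [626.0, 13.3, 62.4]
ee_rot: [[1.0, -0.0, -0.0], [-0.0, -1.0, -0.0], [-0.0, 0.0, -1.0]]
force: [-0.8, -3.0, -0.4]
width: 0.005
gripper_force: 1.6
```

>>> step_arm(linear=[[0,-0.1,0],[0,-0.1,0],[0,-0.1,0]], angular=[[0,0,0],[0,0,0],[0,0,0]], grip=[0,0,0])

```text
t: 9.92
tool_pos: [626.0, 18.9, 62.4]
ee_rot: [[1.0, -0.001, -0.0], [-0.001, -1.0, -0.0], [-0.0, 0.0, -1.0]]
force: [-0.2, -3.9, 0.3]
width: 0.007
gripper_force: 1.6
```

>>> step_arm(linear=[[0,-0.07,0],[0,-0.07,0],[0,0,0]], angular=[[0,0,0],[0,0,0],[0,0,0]], grip=[0,0,0])

```text
t: 10.17
tool_pos: [626.0, 22.2, 62.4]
ee_rot: [[1.0, -0.0, -0.0], [-0.0, -1.0, 0.0], [-0.0, -0.0, -1.0]]
force: [-0.9, -2.2, -0.6]
width: 0.008
gripper_force: 1.0
```

>>> step_arm(linear=[[0,-0.07,0],[0,-0.07,0],[0,0,0]], angular=[[0,0,0],[0,0,0],[0,0,0]], grip=[0,0,0])

```text
t: 10.42
tool_pos: [626.0, 24.4, 62.4]
ee_rot: [[1.0, -0.0, -0.0], [-0.0, -1.0, -0.0], [-0.0, 0.0, -1.0]]
force: [-0.5, -4.7, 0.3]
width: 0.004
gripper_force: 2.1
```

>>> step_arm(linear=[[0,-0.07,0],[0,0,0]], angular=[[0,0,0],[0,0,0]], grip=[0,0])

```text
t: 10.58
tool_pos: [626.1, 24.8, 62.4]
ee_rot: [[1.0, -0.001, 0.0], [-0.001, -1.0, -0.001], [0.0, 0.001, -1.0]]
force: [0.3, -7.5, -0.2]
width: 0.007
gripper_force: 3.4
```

>>> step_arm(linear=[[0,-0.07,0],[0,0,0]], angular=[[0,0,0],[0,0,0]], grip=[0,0])

```text
t: 10.75
tool_pos: [626.1, 25.0, 62.4]
ee_rot: [[1.0, -0.002, -0.0], [-0.002, -1.0, -0.003], [-0.0, 0.003, -1.0]]
force: [0.3, -9.9, 2.3]
width: 0.003
gripper_force: 4.9
```

Row is firmly closed (force climbs, no motion). Back off, lift, go over the bar and turn.

>>> step_arm(linear=[[0,0.3,0],[0,0.7,0],[0,0,-1],[0,0,-1],[0,0,-1],[0,0,-1],[0,0,-1],[0,0,-1],[0,0,-1],[0,0,-1],[0,0,-1],[0,0,-1],[-1,-0.5,0],[-1,-0.5,0],[-1,-0.5,0],[-1,-0.5,0],[-1,-0.5,0],[-1,-0.5,0],[-1,-0.5,0],[-1,-0.5,0]], angular=[[0,0,0],[0,0,0],[0,0,0],[0,0,0],[0,0,0],[0,0,0],[0,0,0],[0,0,0],[0,0,0],[0,0,0],[0,0,0],[0,0,0],[0,0,0],[0,0,0],[0,0,0],[0,0,0],[0,0,0],[0,0,0],[0,0,0],[0,0,0]], grip=[0,0,0,0,0,0,0,0,0,0,0,0,0,0,0,0,0,0,0,0])

```text
t: 12.42
tool_pos: [464.9, 88.0, 262.3]
ee_rot: [[1.0, 0.0, 0.0], [0.0, -1.0, 0.001], [0.0, -0.001, -1.0]]
force: [-0.3, -0.6, 1.4]
width: 0.005
gripper_force: 0.0
```

>>> step_arm(linear=[[-1,-0.5,0],[0,0,0],[0,0,0],[0,0,0],[0,0,0],[0,0,0],[0,0,0],[0,0,0],[0,0,0],[0,0,0],[0,0,0],[0,0,0],[0,0,0],[0,0,0],[0,0,0],[0,0,0],[0,0,0]], angular=[[0,0,0],[0,0,-1],[0,0,-1],[0,0,-1],[0,0,-1],[0,0,-1],[0,0,-1],[0,0,-1],[0,0,-1],[0,0,-1],[0,0,-1],[0,0,-1],[0,0,-1],[0,0,-1],[0,0,-1],[0,0,-0.2],[0,0,0]], grip=[0,0,0,0,0,0,30,30,30,30,30,30,30,30,30,30,30])

```text
t: 13.83
tool_pos: [446.0, 97.6, 262.4]
ee_rot: [[-0.132, 0.991, 0.0], [0.991, 0.132, 0.0], [0.0, 0.0, -1.0]]
force: [0.3, -0.3, 0.1]
width: 0.344
gripper_force: 0.0
```

```bash
python3 - <<'E'
from h import *
np.set_printoptions(precision=1,suppress=True)
plan([440,142,200]); w=cam('wrist'); save(w,'w4.png')
for tg,z in [('bar_grip',50),('bar',0),('saddle_a',48),('rack_seat',48)]:
    for e in r.spot_point(tg,w[0])[:3]: print(tg,round(e['conf'],2),px(e['point']),onz(w,px(e['point']),z))
T=cam('top'); 
for e in r.spot_point('bar_grip',T[0])[:1]: print('top',px(e['point']),onz(T,px(e['point']),50))
for e in r.trace('jar',T[0])[:3]+r.trace('row_near',T[0])[:3]: print(px(e['point']),e['conf'],onz(T,px(e['point']),72))
E
```

```text
t 13.83 pos [446.   97.6 262.4] units [ 2.2 -0.   3.1] yaw_x deg 97.56 j [ 11.6  -2.9 -28.1 106.9  -1.4  75.6  -8.6] zax [ 0.  0. -1.] F [ 0.3 -0.3  0.1]
bar_grip 0.24 [305.5 336.5] [ 457.9 -145.9   50. ]
bar 0.81 [316.5 146.7] [437.7 137.6   0. ]
saddle_a 0.83 [489.1 265.8] [702.2   9.2  48. ]
rack_seat 0.97 [438.1 256.9] [626.7  13.5  48. ]
rack_seat 0.74 [434.6 211.3] [604.6  78.9  48. ]
rack_seat 0.56 [318.  145.3] [439.  144.3  48. ]
[311.3 178.7] 0.71 [628.   66.9  72. ]
[285.5 181.5] 0.74 [620.7 134.4  72. ]
```

View pics/w4.png

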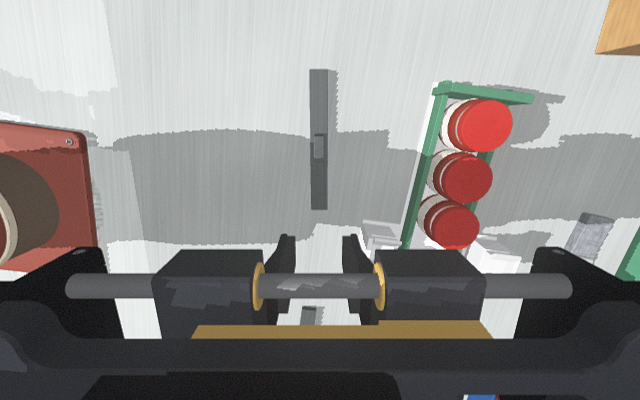

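The wrist view shows the bar from (319,69) to (319,209), grip at (319,147), nearly aligned with the tool; the three jars stand upright in contact at the end stop.

```bash
python3 - <<'E'
from h import *
np.set_printoptions(precision=2,suppress=True)
w=cam('wrist')
d=r.trace('bar',w[0]); m=d[0]['pixels'].astype(np.uint8); m[235:]=0
print(d[0]['conf'],m.sum())
rows=[]
for v in range(60,220):
    u=np.where(m[v])[0]
    if len(u)>8: rows.append((v,u.min(),u.max()+1))
rows=np.array(rows); print(rows[0],rows[-1],rows[len(rows)//2])
L=[];
# bottom/top surface: use edges on z=10 plane, centre line
P=np.array([ (onz(w,(a,v+.5),10)+onz(w,(b,v+.5),10))/2 for v,a,b in rows if v<128 or v>165])
W=np.array([ np.linalg.norm(onz(w,(a,v+.5),10)-onz(w,(b,v+.5),10)) for v,a,b in rows])
print('width',np.median(W))
c=np.polyfit(P[:,1],P[:,0],1); print('yaw',90-np.degrees(np.arctan(c[0])),'x at y=142',np.polyval(c,142))
e0=onz(w,(rows[0][1:].mean(),rows[0][0]),10); e1=onz(w,(rows[-1][1:].mean(),rows[-1][0]+1),10); print(e0,e1,(e0+e1)/2,np.linalg.norm(e0-e1))
C2={n:cam(n) for n in('top','side')}
print('tri grip', tri([ray(C2[n],px(r.spot_point('bar_grip',C2[n][0])[0]['point'])) for n in C2]) if all(r.spot_point('bar_grip',C2[n][0]) for n in C2) else None)
plan([440,142,120])
E
```

```text
Traceback (most recent call last):
IndexError: list index out of range
```

```bash
cat > bar.py <<'E'
from h import *
np.set_printoptions(precision=2,suppress=True)
w=cam('wrist')
g=cv2.cvtColor(w[0]['frame'],cv2.COLOR_RGB2GRAY).astype(float)
roi=g[60:222,290:350]; print('min/med',roi.min(),np.median(roi), g[100,300:340].astype(int), g[190,300:340].astype(int))
d=r.recognise('bar_grip',w[0]); print([(round(e['conf'],2),px(e['point'])) for e in d[:2]])
C2={n:cam(n) for n in('top','side')}; q={n:r.spot_point('bar_grip',C2[n][0]) for n in C2}
print({n:[(round(e['conf'],2),px(e['point']),onz(C2[n],px(e['point']),50)) for e in q[n][:2]] for n in q})
plan([440,142,120])
E
python3 bar.py
```

```text
min/med 73.0 157.0 [224 221 218 215 219 219 218 222 218 179 116 123 127 124 122 120 123 120
 124 123 122 126 124 124 123 120 118 114 159 160 157 152 152 161 158 159
 187 184 189 218] [159 157 160 162 158 155 155 159 160 158 157  91  88  92  92  87  88  86
  93  90  89  92  92  89  90  88  95 124 162 155 160 155 154 154 154 155
 154 155 153 154]
[(0.94, array([319.68, 137.6 ]))]
{'top': [], 'side': [(0.69, array([273.22, 286.8 ]), array([ 451.3 , -225.83,   50.  ])), (0.61, array([256.51, 193.8 ]), array([434.65, 143.78,  50.  ]))]}
t 14.68 pos [446.   97.4 262.4] units [ 2.25 -0.    7.12] yaw_x deg 97.61 j [ 11.6  -2.9 -28.1 106.9  -1.4  75.6  -8.5] zax [-0.  0. -1.] F [0.4 0.4 0.2]
```

```bash
cat > bar.py <<'E'
from h import *
np.set_printoptions(precision=2,suppress=True)
w=cam('wrist'); g=cv2.cvtColor(w[0]['frame'],cv2.COLOR_RGB2GRAY)
m=(g<138).astype(np.uint8); m[225:]=0; m[:,:295]=0; m[:,345:]=0
n,l,st,ce=cv2.connectedComponentsWithStats(m); k=1+np.argmax(st[1:,4]); m=l==k; print(st[k])
rows=np.array([(v,u.min(),u.max()+1) for v in range(400) for u in [np.where(m[v])[0]] if len(u)>8]); print(rows[0],rows[-1])
a=rows[3:-3]; a=a[(a[:,0]<125)|(a[:,0]>165)]
P=np.array([(onz(w,(x,v+.5),10)+onz(w,(y,v+.5),10))/2 for v,x,y in a]); W=[np.linalg.norm(onz(w,(x,v+.5),10)-onz(w,(y,v+.5),10)) for v,x,y in a]
c=np.polyfit(P[:,1],P[:,0],1); print('width',np.median(W),'yaw',90+np.degrees(np.arctan(-c[0])))
e0=onz(w,(rows[0][1:].mean(),rows[0][0]),10); e1=onz(w,(rows[-1][1:].mean(),rows[-1][0]+1),5); yc=(e0+e1)[1]/2
print('ends',e0,e1,'len',np.linalg.norm(e0-e1),'centre',np.polyval(c,yc),yc)
plan([np.polyval(c,yc),yc,150])
E
python3 bar.py
```

```text
[ 310   69   19  141 2504]
[ 69 310 327] [209 311 327]
width 24.315001714419555 yaw 97.79232959567403
ends [427.4  235.39  10.  ] [453.49  45.83   5.  ] len 191.40395405904204 centre 441.0024568953692 140.60990505370242
t 14.73 pos [446.   97.5 262.4] units [2.17 0.04 5.62] yaw_x deg 97.62 j [ 11.6  -2.9 -28.1 106.9  -1.4  75.6  -8.5] zax [-0.  0. -1.] F [ 0.3  0.4 -1. ]
```

>>> step_arm(linear=[[0.75,0.04,0.2],[0.75,0,0.5],[0.67,0,0.5],[0,0,1],[0,0,1],[0,0,1],[0,0,1],[0,0,1],[0,0,1],[0,0,1],[0,0,0.8],[0,0,0.6],[0,0,0.5],[0,0,0.2],[0,0,0],[0,0,0]], angular=[[0,0,0],[0,0,0],[0,0,0],[0,0,0],[0,0,0],[0,0,0],[0,0,0],[0,0,0],[0,0,0],[0,0,0],[0,0,0],[0,0,0],[0,0,0],[0,0,0],[0,0,0],[0,0,0]], grip=[40,40,40,40,40,40,40,40,40,40,40,40,40,40,40,40])

```text
t: 16.07
tool_pos: [441.3, 140.8, 56.7]
ee_rot: [[-0.133, 0.991, 0.0], [0.991, 0.133, 0.0], [0.0, 0.0, -1.0]]
force: [-0.2, -0.3, 0.3]
width: 0.46
gripper_force: 0.0
```

>>> step_arm(linear=[[0,0,0],[0,0,0],[0,0,0],[0,0,0],[0,0,0],[0,0,0],[0,0,0],[0,0,0],[0,0,0],[0,0,0]], angular=[[0,0,0],[0,0,0],[0,0,0],[0,0,0],[0,0,0],[0,0,0],[0,0,0],[0,0,0],[0,0,0],[0,0,0]], grip=[30,20,10,8,8,8,8,8,8,8], grip_force=40)

```text
t: 16.9
tool_pos: [441.0, 140.6, 56.5]
ee_rot: [[-0.133, 0.991, -0.0], [0.991, 0.133, -0.0], [-0.0, -0.0, -1.0]]
force: [-2.7, -0.5, 4.4]
width: 0.135
gripper_force: 40.0
```

>>> step_arm(linear=[[0,0,-0.3],[0,0,-0.6],[0,0,-0.8],[0,0,-0.8],[0,0,-1],[0,0,-1],[0,0,-1],[0,0,-1],[-0.4,0.3,0],[-0.9,0.7,0],[-0.9,0.7,0],[-0.9,0.7,0],[-0.9,0.7,0],[-0.9,0.7,0],[-0.9,0.7,0],[-0.9,0.7,0],[-0.9,0.7,0],[-0.9,0.7,0],[-0.9,0.7,0],[-0.75,0.67,0]], angular=[[0,0,0],[0,0,0],[0,0,0],[0,0,0],[0,0,0],[0,0,0],[0,0,0],[0,0,0],[0,0,0],[0,0,0],[0,0,0],[0,0,0],[0,0,0],[0,0,0],[0,0,0],[0,0,0],[0,0,0],[0,0,0],[0,0,0],[0,0,0]], grip=[8,8,8,8,8,8,8,8,8,8,8,8,8,8,8,8,8,8,8,8])

```text
t: 18.57
tool_pos: [626.4, -41.9, 184.6]
ee_rot: [[-0.131, 0.991, -0.002], [0.991, 0.131, -0.001], [-0.0, -0.002, -1.0]]
force: [1.0, 0.1, -3.0]
width: 0.138
gripper_force: 39.9
```

>>> step_arm(linear=[[0,0,0],[0,0,0],[0,0,0],[0,0,0],[0,0,0],[0,0,0],[0,0,0],[0,0,0],[0,0,0],[0,0,0],[0,0,0],[0,0,0],[0,0,0],[0,0,0],[0,0,0],[0,0,0],[0,0,0],[0,0,0],[0,0,0]], angular=[[0,0,0.3],[0,0,0.8],[0,0,0.8],[0,0,0.9],[0,0,0.9],[0,0,0.9],[0,0,0.9],[0,0,0.9],[0,0,0.9],[0,0,0.9],[0,0,0.9],[0,0,0.9],[0,0,0.9],[0,0,0.9],[0,0,0.9],[0,0,0.9],[0,0,0.6],[0,0,0],[0,0,0]], grip=[8,8,8,8,8,8,8,8,8,8,8,8,8,8,8,8,8,8,8])

```text
t: 20.15
tool_pos: [625.7, -39.9, 185.1]
ee_rot: [[1.0, 0.002, -0.002], [0.002, -1.0, -0.0], [-0.002, 0.0, -1.0]]
force: [0.1, -0.8, -2.4]
width: 0.138
gripper_force: 39.9
```

```bash
python3 - <<'E'
from h import *
np.set_printoptions(precision=1,suppress=True)
plan([626,13,186]); w=cam('wrist'); save(w,'w5.png')
for tg,z in [('saddle_a',48),('rack_seat',48),('jar',6),('row_near',6),('row_far',6),('bar_grip',130)]:
    for e in r.spot_point(tg,w[0])[:3]: print(tg,round(e['conf'],2),px(e['point']),onz(w,px(e['point']),z))
E
```

```text
t 20.15 pos [625.7 -39.9 185.1] units [ 0.  -2.6 -0. ] yaw_x deg 0.12 j [  5.8  19.   -7.8  91.5   2.7  69.8 -92.4] zax [-0. -0. -1.] F [ 0.1 -0.8 -2.4]
saddle_a 0.8 [261.1 117.4] [706.1  13.3  48. ]
rack_seat 0.67 [268.1 197.7] [627.5  10.8  48. ]
jar 0.9 [228.1 188.1] [626.9  64.7   6. ]
row_near 0.88 [178.7 189. ] [625.8 122.6   6. ]
row_near 0.38 [260.1 115. ] [708.5  22.5   6. ]
row_far 0.55 [114.8 191.1] [623.1 197.8   6. ]
bar_grip 0.87 [318.5 261.5] [600.  -40.7 130. ]
bar_grip 0.26 [317.1 227. ] [628.7 -39.6 130. ]
```

View pics/w5.png

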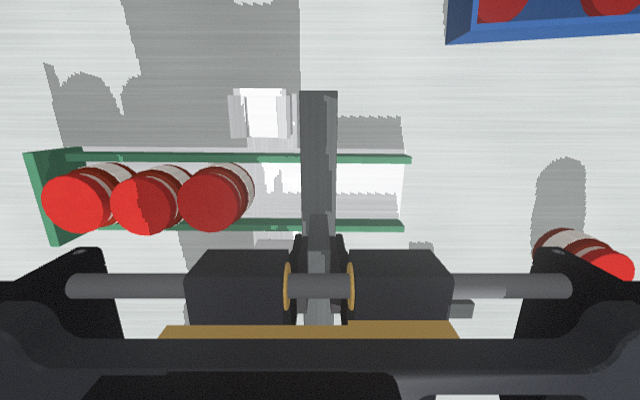

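The bar hangs level along rack x (image column 319, far end at row 91), jars upright and closed up at left, far saddle at (260,115).

```bash
python3 - <<'E'
import cv2
i=cv2.imread('pics/w5.png')[80:160,215:345]
cv2.imwrite('pics/w5c.png',cv2.resize(cv2.convertScaleAbs(i,alpha=1.6,beta=-150),None,fx=6,fy=6,interpolation=cv2.INTER_NEAREST))
E
```

```text
(no output)
```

View pics/w5c.png

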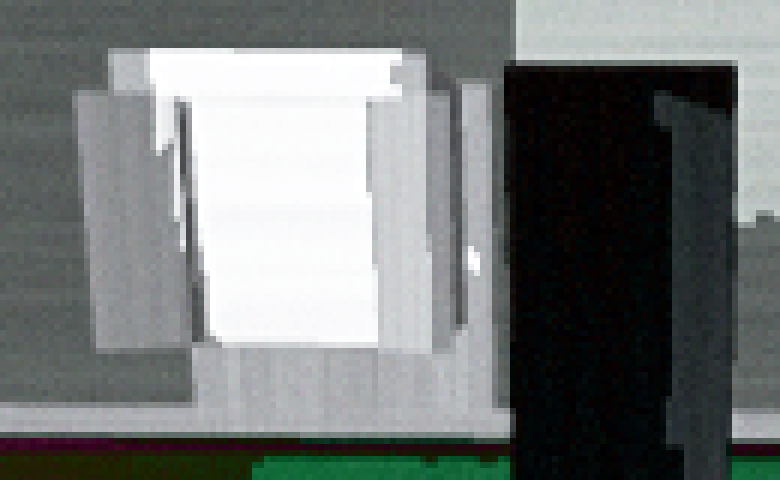

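Crop shows the far saddle's seat between crop x≈208 and 379 at its near edge (crop y 345), i.e. image columns 249.7–278.2 at row 137.

```bash
python3 - <<'E'
from h import *
np.set_printoptions(precision=1,suppress=True)
w=cam('wrist')
f=lambda cx,cy,z: onz(w,(215+cx/6,80+cy/6),z)
print('seat near',f(208,345,48),f(379,345,48)); print('seat far',f(188,100,48),f(368,100,48))
print('lips near',f(97,350,70),f(452,350,70)); print('lips far',f(77,92,70),f(452,92,70))
print('barend',f(620,68,139),f(620,68,134), 'edges',f(505,200,139),f(737,200,139))
E
```

```text
seat near [688.2  26.   48. ] [688.2  -1.5  48. ]
seat far [725.   26.4  48. ] [725.1  -1.4  48. ]
lips near [688.9  37.2  70. ] [689.  -15.3  70. ]
lips far [724.6  36.7  70. ] [724.7 -16.4  70. ]
barend [722.1 -40.1 139. ] [722.5 -40.1 134. ] edges [709.2 -28.1 139. ] [709.2 -52.4 139. ]
```

>>> step_arm(linear=[[-0.03,-0.4,0],[-0.03,-0.6,0],[0,-0.7,0],[0,-0.58,0],[0,-0.3,0.1],[0,0,0.5],[0,0,0.6],[0,0,0.6],[0,0,0.5],[0,0,0.3],[0,0,0.2],[0,0,0],[0,0,0]], angular=[[0,0,0],[0,0,0],[0,0,0],[0,0,0],[0,0,0],[0,0,0],[0,0,0],[0,0,0],[0,0,0],[0,0,0],[0,0,0],[0,0,0],[0,0,0]], grip=[8,8,8,8,8,8,8,8,8,8,8,8,8])

```text
t: 21.63
tool_pos: [624.9, 11.9, 130.4]
ee_rot: [[1.0, -0.001, -0.0], [-0.001, -1.0, 0.0], [-0.0, -0.0, -1.0]]
force: [0.1, -0.3, -3.0]
width: 0.139
gripper_force: 39.9
```

```bash
python3 - <<'E'
from h import *
plan([624.6,11.7,104.5]); w=cam('wrist'); save(w,'w6.png')
i=w[0]['frame'][60:260,120:440,::-1]; cv2.imwrite('pics/w6c.png',cv2.resize(i,None,fx=2.5,fy=2.5))
E
```

```text
t 21.63 pos [624.9  11.9 130.4] units [-0.014  0.012  1.293] yaw_x deg -0.03 j [  2.2  21.4  -9.2  95.1   3.7  63.8 -98. ] zax [-0.e+00  1.e-04 -1.e+00] F [ 0.1 -0.3 -3. ]
```

View pics/w6c.png

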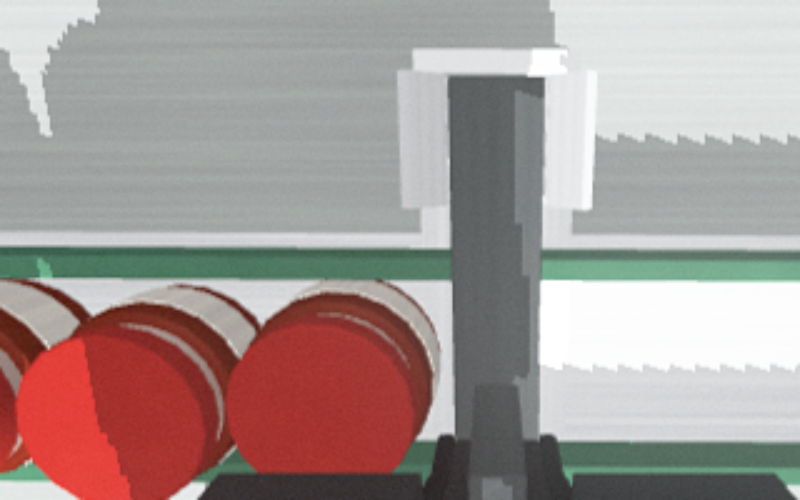

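The bar (crop columns 447–545) is centred between the far saddle's lips (398–597), short of the end wall. Descend slowly.

>>> step_arm(linear=[[0,0,0.15],[0,0,0.2],[0,0,0.2],[0,0,0.2],[0,0,0.2],[0,0,0.1],[0,0,0.05],[0,0,0]], angular=[[0,0,0],[0,0,0],[0,0,0],[0,0,0],[0,0,0],[0,0,0],[0,0,0],[0,0,0]], grip=[8,8,8,8,8,8,8,8])

```text
t: 22.35
tool_pos: [624.6, 12.1, 108.0]
ee_rot: [[1.0, -0.0, -0.001], [-0.0, -1.0, 0.0], [-0.001, -0.0, -1.0]]
force: [0.2, -0.4, -2.4]
width: 0.137
gripper_force: 39.9
```

>>> step_arm(linear=[[0,0,0.05],[0,0,0.05],[0,0,0]], angular=[[0,0,0],[0,0,0],[0,0,0]], grip=[8,8,8])

```text
t: 22.6
tool_pos: [624.8, 12.2, 106.3]
ee_rot: [[1.0, -0.0, 0.0], [-0.0, -1.0, 0.0], [0.0, -0.0, -1.0]]
force: [0.3, -0.5, -4.2]
width: 0.133
gripper_force: 39.9
```

>>> step_arm(linear=[[0,0,0.05],[0,0,0.05],[0,0,0]], angular=[[0,0,0],[0,0,0],[0,0,0]], grip=[8,8,8])

```text
t: 22.85
tool_pos: [624.9, 12.2, 104.5]
ee_rot: [[1.0, -0.0, 0.0], [-0.0, -1.0, 0.0], [0.0, -0.0, -1.0]]
force: [-0.4, 0.6, -1.6]
width: 0.134
gripper_force: 39.9
```

>>> step_arm(linear=[[0,0,0.05],[0,0,0],[0,0,0]], angular=[[0,0,0],[0,0,0],[0,0,0]], grip=[8,8,8])

```text
t: 23.1
tool_pos: [624.9, 12.2, 104.5]
ee_rot: [[1.0, -0.0, 0.001], [-0.0, -1.0, 0.0], [0.001, -0.0, -1.0]]
force: [-3.8, 0.0, 7.0]
width: 0.137
gripper_force: 40.0
```

>>> step_arm(linear=[[0,0,0.05],[0,0,0],[0,0,0]], angular=[[0,0,0],[0,0,0],[0,0,0]], grip=[8,8,8])

```text
t: 23.35
tool_pos: [624.9, 12.3, 104.5]
ee_rot: [[1.0, -0.0, 0.001], [-0.0, -1.0, -0.0], [0.001, 0.0, -1.0]]
force: [-7.4, -0.1, 14.4]
width: 0.133
gripper_force: 40.0
```

Seated at the expected height. Release and rise.

>>> step_arm(linear=[[0,0,-0.08],[0,0,0],[0,0,0],[0,0,0],[0,0,0],[0,0,0],[0,0,0],[0,0,0]], angular=[[0,0,0],[0,0,0],[0,0,0],[0,0,0],[0,0,0],[0,0,0],[0,0,0],[0,0,0]], grip=[10,14,18,22,26,30,32,32])

```text
t: 24.02
tool_pos: [624.8, 12.2, 103.9]
ee_rot: [[1.0, -0.0, -0.0], [-0.0, -1.0, 0.0], [-0.0, -0.0, -1.0]]
force: [-0.3, 0.0, 0.0]
width: 0.352
gripper_force: 0.0
```

>>> step_arm(linear=[[0,0,-0.2],[0,0,-0.4],[0,0,-0.6],[0,0,-1],[0,0,-1],[0,0,-1],[0,0,-1],[0,0,-1],[0,0,-1],[0,0,0],[0,0,0]], angular=[[0,0,0],[0,0,0],[0,0,0],[0,0,0],[0,0,0],[0,0,0],[0,0,0],[0,0,0],[0,0,0],[0,0,0],[0,0,0]], grip=[32,32,32,32,32,32,32,32,32,32,32])

```text
t: 24.93
tool_pos: [625.6, 12.2, 250.6]
ee_rot: [[1.0, -0.0, 0.004], [-0.0, -1.0, 0.0], [0.004, -0.0, -1.0]]
force: [-0.8, -0.2, -0.2]
width: 0.368
gripper_force: 0.0
```

```bash
python3 - <<'E'
from h import *
np.set_printoptions(precision=1,suppress=True)
plan([624.6,11.7,104.5]); w=cam('wrist'); save(w,'w7.png')
for tg,z in [('bar',48),('jar',6),('row_near',6),('row_far',6)]:
    for e in r.spot_point(tg,w[0])[:2]: print(tg,round(e['conf'],2),px(e['point']),onz(w,px(e['point']),z))
S=cam('side')
a=cv2.resize(S[0]['frame'][140:290,230:430],(560,420))[:,:,::-1]; cv2.imwrite('pics/s7.png',a)
E
```

```text
t 24.93 pos [625.6  12.2 250.6] units [-0.1  0.   7.3] yaw_x deg -0.01 j [  2.2  16.5  -9.2  87.1   2.7  76.5 -97.3] zax [ 0.  0. -1.] F [-0.8 -0.2 -0.2]
bar 0.83 [315.9 184.7] [626.6  14.5  48. ]
bar 0.16 [238.1 178.4] [634.7 111.2  48. ]
jar 0.94 [282.2 174.8] [630.9  61.8   6. ]
row_near 0.79 [238.2 178.2] [626.1 123.3   6. ]
row_far 0.81 [185.1 179.7] [624.1 197.8   6. ]
row_far 0.74 [318.  177.8] [626.7  11.9   6. ]
```

View pics/w7.png

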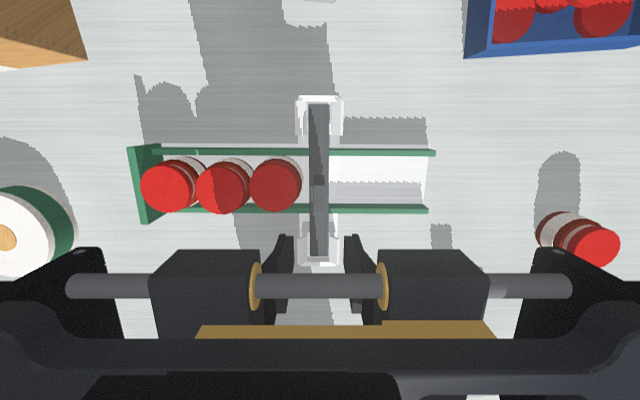

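View pics/s7.png

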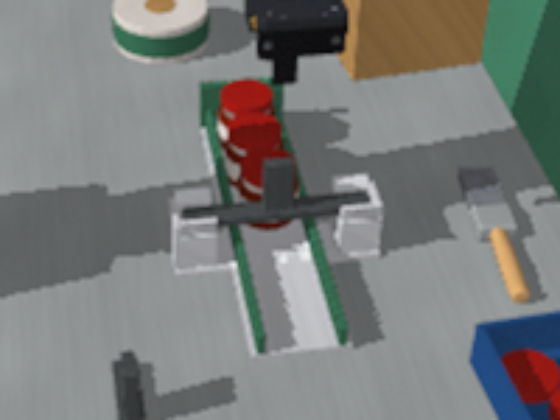

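The bar lies flat in both saddles (w7: column 318, rows 103–256, inside both end walls), with the three jars upright and tight against the end stop, and the gripper is clear.

```bash
python3 -c "
from plant import r
print(r.sign_off())"
```

```text
the job is handed in; nothing more can be done
None
```

I handed the job in: the jar row is pushed up tight against the end stop, and the long bar lies flat and released in both saddles. The last camera views show the jars upright and the gripper clear, but the sign-off returned no verdict.

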